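# Unhook the dressing dispenser's cover for washing

## Robot

A 6-joint arm with a two-finger parallel gripper is mounted at the origin on a cart in front of the work surface, level with it; the furniture and walls round the work are solid. World frame = base frame: x ahead of the robot, y to its left, z up, the work surface at z = 0. Lengths are in mm, angles in rad, forces in N, time in s.
With the tool pointing down it reaches from about 350 to 975 mm from the base axis. Payload 7.1 kg.
Tool frame: the origin (TCP) lies on the centre line of the jaws, within the pads' length; the fingertips stand 17 mm ahead of it and the grasp point (between the pads) lies 2 mm behind it (tip_extent is the distance from the TCP to the fingertips, in mm); z points along the fingers, y is the line along which they close (so a half turn about z gives the same grasp; the last joint's range is limited). The gripper opens to 88 mm and grips with 3 to 60 N. Pads are 20 mm wide; open, the fingers measure 115 mm over their backs; the gripper's body (75 mm by 178 mm) begins 61 mm behind the grasp point.
Start: joints at [-0.019, 0.423, 1.63, -0, 1.089, -0.019], TCP at [624.984, 0.026, 239.675] pointing down, gripper open.
Joint ranges: [-3, 3], [-0.9, 2.11], [0.09, 2.58], [-1.31, 4.45], [0.11, 2.69], [-2.54, 2.54]. Speed limits (rad/s): [2.39, 2.39, 3.01, 3.14, 3.14, 3.14].

## Interface

Orientations are given as a rotation vector (axis times angle).
In Python, from workcell import get_obs, get_image, camera_model, close_job, look_for, outline_of, pinpoint, tip_extent gives the robot as it stands.
- The arm moves only by the shell command python3 -m jog 'ROWS'. ROWS is text: rows parted by semicolons, each of 7 numbers parted by spaces: the shift along the tool's x, y, z as a fraction of full scale, then the turn, a rotation vector about the tool's x, y, z as a fraction of full scale, then the closure, from -1 (fully open) to 1 (shut). A call has 1 to 8 rows; each row is the pose to reach, as a shift and turn from the pose commanded when the call began, along the tool's axes at that moment; what a row does not reach only later rows make up. Full scale, the value 1, is 0.2 m for a shift and 30 degrees for a turn. A row lasts 1/10 s, in which the tool goes at most 50 mm and 8.59 degrees, less where a joint would pass 70% of its speed; a pose out of reach is approached as far as the arm can. A call with a number of a shift or a turn outside -1 to 1 is refused whole. A call with a gripper value outside its range is refused whole. The fingers move at their own pace and stop on an object; the grip force is fixed at half the most. Time passes only in rows, so rows that repeat a pose let the fingers close. It gives the time, the measured TCP pose, the force, the opening and the grip force at its end, in the units of the state.
- get_obs(): the state, without advancing time (a new reading comes with each control period).
- get_image(name): name is "scene" or "side" or "wrist"; returns the picture (420x560x3 uint8, red, green, blue); there is no depth.
- camera_model(name): a dict with "fx", "fy", "cx", "cy" (pixels), "origin" and "orientation" of the camera in the world; the wrist camera has in their place "tool_from_camera" (4x4, takes a point from camera to tool coordinates, whose origin is the TCP and whose axes are the flange's). Camera axes: x right, y down, z forward; pixel columns grow to the right and rows downward; lengths in mm; the calibration is good to about 2 mm. The wrist camera is an equidistant fisheye: a pixel r from the principal point sees the ray r / f radians off the axis. A picture is of the moment at which its call begins: read the wrist's pose just before it. camera_model takes no time and is no camera call.
- close_job(): hands the job in; it is judged then, once.
Trained networks look in the newest picture that a camera, given by its name, has taken for a name from the list of things; names that differ only in an ending like _2 or _b are one class to them, and where a whole thing is asked for, a point or a joint stands for the part that bears it (a point fixed in the world has none). Each returns a list of dicts, best first, with "confidence" (0 to 1); they miss things now and then, are a little off and sometimes report something else, mostly with a low value. They report only what shows in the picture. A call takes as long as a camera call. They do not tell look-alikes from the thing itself.
- look_for(target, camera): "xyz" ([x, y, z] in mm, in the coordinates of the camera as it stood for that picture, good to about 4 mm: the middle of the surface that is visible of it).
- outline_of(target, camera): "mask" (420x560 bool, what is visible of it).
- pinpoint(target, camera): "xyz" ([x, y, z] in mm, in the coordinates of the camera as it stood for that picture, good to about 4 mm: a listed point, or the origin of a listed thing).
The state is a dict: "t": time; "qpos": joint angles; "qvel": joint speeds; "joint_torque": joint torques, N m; "ee_pos": TCP position; "orientation": TCP orientation; "ft_force": force on the tool from outside, world axes, zero at the start; "moment": the same for the moment, N m; "width": finger opening in mm; "grasp_force": force on a finger pad.
Only numpy, scipy, OpenCV 4.12 (cv2) and the standard library are available. Lean on these libraries where they do the work, as an engineer would, in place of code of your own. Each camera call takes 0.05 s, during which the arm holds its last target. There are 200 camera calls.

## Task

The hung cover of the dressing dispenser is due for washing. Tip it up by its lower front edge until it stands on its own, leaning against the rest behind it with its foot still in the trough, and let go of it; then lift it up out of the trough and lay it flat in the enamel tray. Leave the dispenser's neighbours, the saline bottle, the gauze roll and the iodine bottle, alone.

Things in the scene. Friction and masses are not known exactly. Their poses are not given: they have to be found in the camera images.
- dispenser: white sheet-metal dressing dispenser, fixed to the bench; foot 158 x 150 mm, 164 mm high. Origin: centre of the foot's underside; z up, x from its low front to its high back (front faces the right, roughly). The open store in front of the ledge ends at a front wall at x = -56 mm, 74 mm high; from there to x = -94 mm there is only free air under the closed cover.
- cover: loose flat metal plate, 157 (x) x 120 (y) x 9 mm, 0.18 to 0.35 kg. Origin: middle of its underside; z out of its upper face, x from the lower front edge (-78.5) to the rear end (+78.5 mm); the nib is at x = 36.5 to 44.5, the 34 mm behind it are the tongue. Closed, it slopes 12 degrees down to the front, nib behind the ledge, tongue under the keeper: it cannot be lifted straight off
- front_edge (a point): middle of the cover's lower front edge, on its underside (cover x = -78.5, y = z = 0 mm); axes as the cover's. Closed, it is about 73 mm above the bench and overhangs the front wall by 38 mm: push up from below here. Standing up, it is the top edge, about 200 mm above the bench, the top 40 mm free on both faces for a pinch across the 9 mm
- nib (a point): middle of the free edge of the nib, a bar 8 mm thick and 9 mm deep across the cover's underside (cover x = 40.5, y = 0, z = -9 mm). As the front edge is pushed up the plate turns about the ledge and the tongue drops into the trough; past vertical the plate stands there by itself, on the tongue's end. From there it comes out upward; its foot clears the ledge after about 50 mm
- ledge (a point): middle of the rear top edge of the ledge, a cross wall 6 mm thick in the dispenser (dispenser x = 20, y = 0, z = 95 mm); axes as the dispenser's. It stops the nib from sliding forward. Behind it is a trough 47 mm long in x, its floor 45 mm below the ledge's top in front, rising as a ramp at the back, cheeks 130 mm apart at its sides (tops at z = 119 mm)
- keeper (a point): middle of the front top edge of the keeper, a strip that roofs the rear of the trough (dispenser x = 48 to 73, z = 114 to 119 mm; this point x = 48, z = 119); the trough's mouth between ledge and keeper is 28 mm. On it stands a back rest of two posts and a bar, leaning 10 degrees back, top at z = 164 mm; the raised cover leans 8 to 15 degrees past vertical against these
- tray: white enamel tray that stands firm on the bench, 304 (x) x 200 (y) x 48 mm high, open, sloping sides; empty. Its inner floor is 250 x 155 mm, 7 mm above the bench. Origin: centre of its underside; z up
- saline: clear small bottle with white cap, 43 mm wide, 98 mm high, standing; origin under its centre
- gauze: white bandage roll standing on end, 45 mm wide, 59 mm high; origin under its centre
- iodine: amber bottle with black cap, 51 mm wide, 108 mm high, standing; origin under its centre
Not all that is in view belongs to the job. Several things have the shape of the cover; the one meant has the colours described above.

How it is judged:
By the outcome, as a careful person would: the job done as asked, in the order asked, and still so for the second after the job is handed in, with the robot touching nothing.
It also fails if it takes over 70 s, if anything falls off the work surface, if the arm or the gripper's body presses on something with over 40 N, if the wrist force passes 120 N, or if a joint passes its speed limit or range.

## Working session

There is one attempt and no reset: what is moved stays moved. The work goes in short steps, Python scripts to look and compute and a shell command to move; the robot and the scene stay as the last step left them, time stands still between calls to the robot, and variables do not carry over. Pictures are saved under pics/ and viewed, at most 13 in all, crops included, and the job is handed in when it is done.

```bash
mkdir -p pics; ls; cat > h.py <<'E'
import numpy as np, cv2
from scipy.spatial.transform import Rotation as R
from workcell import *
def T(name,obs=None):
    m=camera_model(name); M=np.eye(4)
    if name=="wrist":
        o=obs or get_obs(); M[:3,:3]=R.from_rotvec(o["orientation"]).as_matrix(); M[:3,3]=o["ee_pos"]
        return M@np.array(m["tool_from_camera"])
    ori=np.array(m["orientation"]); M[:3,:3]=R.from_rotvec(ori).as_matrix() if ori.size==3 else ori
    M[:3,3]=m["origin"]; return M
def w(name,p,M=None):
    M=T(name) if M is None else M
    return (M@np.r_[p,1])[:3]
def px(name,p,M=None):
    m=camera_model(name); M=T(name) if M is None else M
    c=np.linalg.inv(M)@np.r_[p,1]
    if name=="wrist":
        th=np.arctan2(np.hypot(c[0],c[1]),c[2]); k=th/np.hypot(c[0],c[1])
        return np.array([m["cx"]+m["fx"]*k*c[0],m["cy"]+m["fy"]*k*c[1]])
    return np.array([m["cx"]+m["fx"]*c[0]/c[2],m["cy"]+m["fy"]*c[1]/c[2]])
E
python3 - <<'E'
from h import *
for c in("scene","side"):
    im=get_image(c); cv2.imwrite(f"pics/{c}0.png",im[:,:,::-1])
    m=camera_model(c); print(c,m)
    for t in("dispenser","cover","tray","saline","gauze","iodine","front_edge","ledge","keeper","nib"):
        r=pinpoint(t,c)
        print(t,[(w(c,d["xyz"]).round(),round(d["confidence"],2),px(c,w(c,d["xyz"])).round()) for d in r[:4]])
print(get_obs())
a=cv2.imread("pics/scene0.png");b=cv2.imread("pics/side0.png")
E
```

```text
pics
scene {'fx': 397.64138187523815, 'fy': 397.64138187523815, 'cx': 278.0134857765907, 'cy': 215.04472844481992, 'origin': array([  38.61032653, -771.40291204,  497.80589563]), 'orientation': array([-1.92608937,  0.65619794, -0.38637389])}
dispenser [(array([ 585., -134.,    1.]), 0.78, array([305., 252.]))]
cover [(array([ 348., -197.,    9.]), 0.73, array([235., 299.])), (array([ 459., -409.,    8.]), 0.63, array([352., 334.])), (array([ 575., -150.,   87.]), 0.56, array([306., 223.]))]
tray [(array([552., 214.,  -1.]), 0.9, array([222., 210.])), (array([ 586., -134.,    4.]), 0.64, array([305., 250.]))]
saline [(array([ 749., -206.,   -6.]), 0.73, array([373., 244.])), (array([ 763., -113.,   -1.]), 0.58, array([350., 228.]))]
gauze [(array([760., 112.,  10.]), 0.61, array([297., 200.]))]
iodine [(array([ 763., -113.,    0.]), 0.76, array([350., 228.]))]
front_edge [(array([ 393., -134.,   -0.]), 0.96, array([237., 280.])), (array([ 552., -220.,   77.]), 0.86, array([319., 242.])), (array([ 446., -488.,    0.]), 0.63, array([382., 368.]))]
ledge [(array([ 596., -116.,   95.]), 0
[... 1811 characters left out ...]
{'t': 1.1, 'qpos': array([-1.90321590e-02,  4.23084652e-01,  1.62992134e+00,  1.48266808e-05,
        1.08860211e+00, -1.90230998e-02]), 'qvel': array([-3.45048390e-04, -1.68236900e-04, -3.34930880e-04, -9.68684415e-05,
        2.05093652e-03,  5.30437988e-04]), 'joint_torque': array([ 5.32319664e-04, -5.44579411e+01, -2.74048841e+01,  6.45847013e-02,
        1.69186376e-02,  6.64670623e-06]), 'ee_pos': array([6.24971993e+02, 9.99774222e-03, 2.39676252e+02]), 'orientation': array([-2.22144486e+00, -2.22140946e+00,  1.95548126e-06]), 'ft_force': array([-0.65545456,  0.61613273, -0.15369984]), 'moment': array([0.03336117, 0.08233302, 0.00787904]), 'grasp_force': 0.0, 'width': 88.1259212235875}
```

View pics/scene0.png

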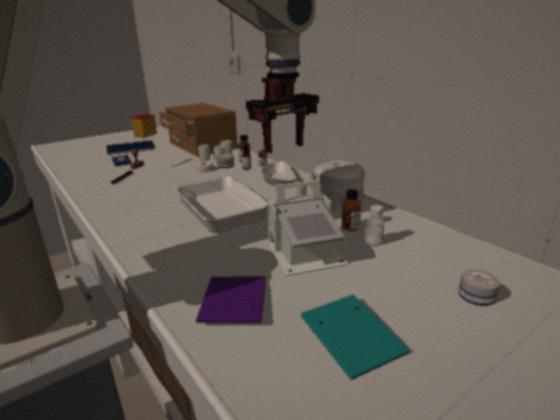

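View pics/side0.png

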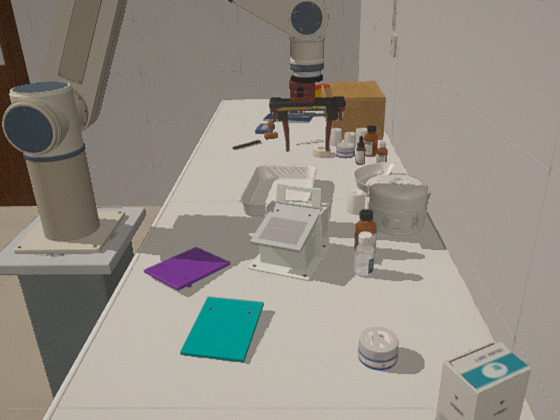

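Three things have the cover's shape: the purple plate (scene 235,299), the teal plate (352,334) and the grey-white plate hung on the dispenser (306,223). The description fits the hung one, because it is metal and sits on the white dispenser. I'll confirm this with an enlarged crop and fit the poses.

```bash
python3 - <<'E'
from h import *
from scipy.optimize import least_squares
a=np.radians(12)
mod={"dispenser":(0,0,0),"ledge":(20,0,95),"keeper":(48,0,119),"front_edge":(-94,0,73)}
obs=[]
exp={"dispenser":(583,-134,0),"ledge":(594,-113,93),"keeper":(603,-88,120),"front_edge":(550,-218,76),"nib":(592,-108,90)}
for k in range(3):
  for c in("scene","side"):
    im=get_image(c); M=T(c)
    for t in exp:
        for d in pinpoint(t,c):
            p=w(c,d["xyz"],M)
            if np.linalg.norm(p-exp[t])<30: obs.append((t,p)); break
for t in exp: print(t,np.mean([p for n,p in obs if n==t],0).round(1),np.std([p for n,p in obs if n==t],0).round(1))
def f(v):
    Rz=R.from_euler("z",v[2]).as_matrix()
    return np.concatenate([Rz@np.array(mod[n],float)+[v[0],v[1],0]-p for n,p in obs if n in mod])
s=least_squares(f,[583,-134,1.2],loss="soft_l1",f_scale=3);print("disp",s.x,np.degrees(s.x[2]),np.abs(s.fun).mean())
for c in("scene","side"):
    M=T(c);m=camera_model(c)
    for t,z in(("tray",48),):
        r=outline_of(t,c)
        for d in r[:2]:
            cn,_=cv2.findContours(d["mask"].astype(np.uint8),0,2)
            q=max(cn,key=cv2.contourArea).reshape(-1,2); 
            rays=(M[:3,:3]@np.c_[(q[:,0]-m["cx"])/m["fx"],(q[:,1]-m["cy"])/m["fy"],np.ones(len(q))].T).T
            P=M[:3,3]+rays*((z-M[2,3])/rays[:,2])[:,None]
            print(c,t,d["confidence"],cv2.minAreaRect(P[:,:2].astype(np.float32)))
    for t in("saline","gauze","iodine","tray"):
        print(c,t,[(w(c,d["xyz"],M).round(),d["confidence"]) for d in pinpoint(t,c)[:1]])
s0=cv2.resize(get_image("scene")[130:300,180:400,::-1],None,fx=3.4,fy=3.4,interpolation=2);cv2.imwrite("pics/crop0.png",s0)
E
```

```text
dispenser [ 582.2 -132.9    0.7] [2.4 0.9 1.3]
ledge [ 591.1 -112.3   94.4] [1.  4.6 1.2]
keeper [603.8 -86.7 123. ] [2.7 0.6 2.1]
front_edge [ 551.2 -219.    75.9] [2.3 1.7 2. ]
nib [ 593.1 -106.7   91. ] [2.7 1.7 3.2]
disp [ 584.36730213 -131.82744651    1.20374901] 68.96973792910303 2.0401285095352475
scene tray 0.87 ((537.1924438476562, 177.96807861328125), (372.2371520996094, 212.86671447753906), 83.6512222290039)
scene saline []
scene gauze [(array([761., 115.,   4.]), 0.45)]
scene iodine [(array([ 762., -113.,   -3.]), 0.92)]
scene tray [(array([551., 212.,  -1.]), 0.63)]
side tray 0.87 ((543.2174682617188, 181.8899688720703), (380.13568115234375, 200.15904235839844), 83.47807312011719)
side saline [(array([ 744., -203.,    0.]), 0.62)]
side gauze [(array([ 582., -143.,   93.]), 0.7)]
side iodine [(array([ 762., -110.,    5.]), 0.91)]
side tray [(array([544., 218.,   1.]), 0.55)]
```

View pics/crop0.png

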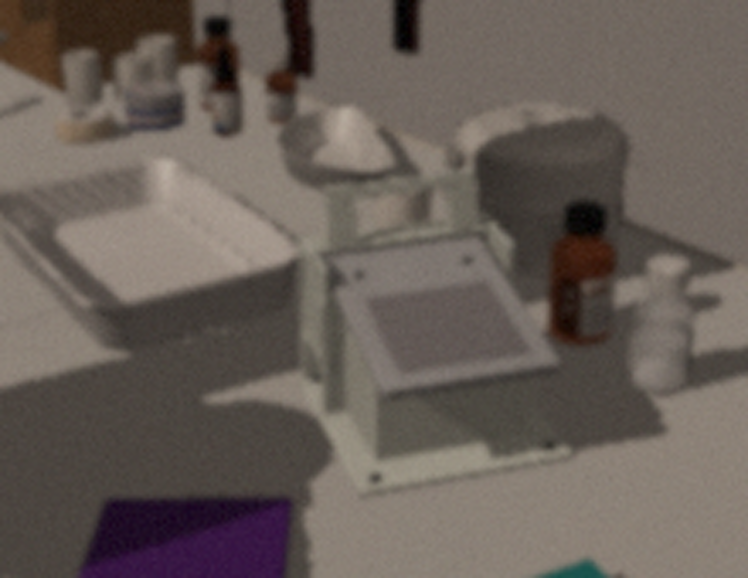

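The crop confirms it: the light grey metal plate on the dispenser, at crop (445,310), is the cover. The purple and teal plates lie loose on the bench. Next is a helper that turns target poses into jog rows.

```bash
cat >> h.py <<'E'
D=np.array([584.0,-132.5,0]); YAW=np.radians(69.0); RD=R.from_euler("z",YAW).as_matrix()
def d2w(p): return RD@np.array(p,float)+D
def w2d(p): return RD.T@(np.array(p,float)-D)
def ori(pitch,yaw=YAW,mode="h"):
    """tool z = yaw dir, pitched down by pitch; mode h: jaws close horizontally; v: in the vertical plane"""
    p=pitch; z=np.array([np.cos(yaw)*np.cos(p),np.sin(yaw)*np.cos(p),-np.sin(p)])
    h=np.array([np.sin(yaw),-np.cos(yaw),0])
    if mode=="h": y=h; x=np.cross(y,z)
    else: x=-h; y=np.cross(z,x)
    return np.c_[x,y,z]
def rows(poses,frm=None):
    o=get_obs(); p0,R0=(o["ee_pos"],R.from_rotvec(o["orientation"]).as_matrix()) if frm is None else frm
    for p,M in poses:
        s=R0.T@(p-p0)/200; r=R.from_matrix(R0.T@M).as_rotvec()/np.radians(30)
        print(" ".join(f"{v:.3f}" for v in np.r_[s,r]))
def tcpK(K,pitch):  # TCP (disp coords, y=0) from finger upper tip corner K=(x,z)
    d=np.array([np.cos(pitch),-np.sin(pitch)]);n=np.array([np.sin(pitch),np.cos(pitch)])
    t=np.array(K)-10*n-17*d; return d2w([t[0],0,t[1]])
E
python3 - <<'E'
from h import *
p=np.radians(35); M=ori(p); o=get_obs(); R0=R.from_rotvec(o["orientation"])
rv=(R0.inv()*R.from_matrix(M)).as_rotvec(); print(rv,np.degrees(np.linalg.norm(rv)))
q=d2w([-170,0,200]); print(q)
for f in(.33,.66,1): pass
rows([(o["ee_pos"]+(q-o["ee_pos"])*f,(R0*R.from_rotvec(rv*f)).as_matrix()) for f in(.5,1)])
E
```

```text
[-0.17582555  0.94881134  0.33775788] 58.57741769411822
[ 523.07744858 -291.2086725   200.        ]
-0.728 -0.255 0.099 -0.168 0.906 0.323
-1.456 -0.509 0.198 -0.336 1.812 0.645
```

```bash
python3 -m jog '-0.728 -0.255 0.05 -0.168 0.906 0.323 0;-0.728 -0.255 0.05 -0.168 0.906 0.323 0;-0.728 -0.255 0.05 -0.168 0.906 0.323 0;-0.728 -0.255 0.05 -0.168 0.906 0.323 0;-0.728 -0.255 0.05 -0.168 0.906 0.323 0'
python3 - <<'E'
from h import *
print(get_obs()["qpos"]);p=np.radians(35)
rows([(d2w([-170,0,200]),ori(p))])
E
```

```text
t: 3.95
ee_pos: [572.7, -149.1, 228.7]
orientation: [-2.159, -1.802, -0.57]
ft_force: [0.4, 0.3, -1.3]
width: 51.3
grasp_force: 0.0
[-0.50082913  0.44662249  1.70911676  0.51623264  1.15758947 -0.57355693]
-0.724 -0.116 -0.221 -0.162 0.905 0.310
```

```bash
python3 -m jog '-0.72 -0.116 -0.22 -0.162 0.905 0.31 0;-0.72 -0.116 -0.22 -0.162 0.905 0.31 0;-0.72 -0.116 -0.22 -0.162 0.905 0.31 0;-0.72 -0.116 -0.22 -0.162 0.905 0.31 0;-0.72 -0.116 -0.22 -0.162 0.905 0.31 0;-0.72 -0.116 -0.22 -0.162 0.905 0.31 0'
python3 - <<'E'
from h import *
o=get_obs();print(o["qpos"],w2d(o["ee_pos"]),o["width"]);p=np.radians(35)
# K under edge: start K 17 below
K0=np.array([-94,73])+22*np.array([np.cos(p),-np.sin(p)])+[0,-14]
print(K0)
rows([(tcpK(K0+[-70,0],p),ori(p)),(tcpK(K0,p),ori(p))])
im=get_image("wrist");M=T("wrist")
cv2.imwrite("pics/w1.png",im[:,:,::-1])
for t in("front_edge","ledge","keeper","cover"):
    print(t,[(w2d(w("wrist",d["xyz"],M)).round(1),round(d["confidence"],2)) for d in pinpoint(t,"wrist")[:3]])
E
```

```text
t: 4.55
ee_pos: [526.2, -285.5, 201.2]
orientation: [-1.972, -1.371, -1.024]
ft_force: [0.2, 0.2, 0.7]
width: 44.0
grasp_force: 0.0
[-0.87348114  0.69199361  1.59336958  0.79388418  1.49794535 -0.85341311] [-163.57502409   -0.89977877  201.15568403] 44.04884401422935
[-75.97865503  46.3813184 ]
-0.632 -0.006 0.433 -0.014 0.005 0.013
-0.431 -0.002 0.719 -0.014 0.005 0.013
front_edge [(array([-90.2,   0.9,  73.7]), 0.88), (array([-68. , 179.2,  -2.9]), 0.76)]
ledge []
keeper [(array([ 48.7,  -2.2, 121.3]), 0.85), (array([  -6.1, -176.6,   -0.7]), 0.46)]
cover [(array([-14.9,   3.2,  89.4]), 0.93)]
```

View pics/w1.png

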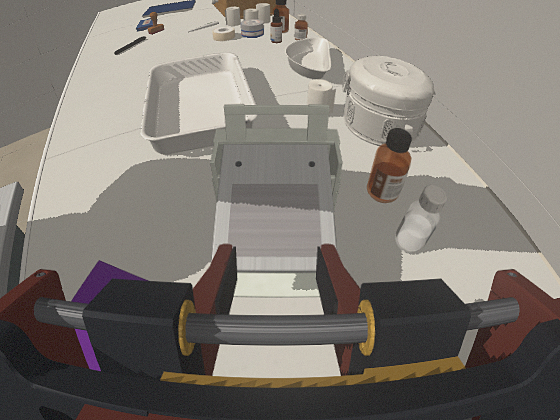

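The wrist view shows the cover centred between the fingers. Its front edge is at about (270,270), the keeper and rest at (275,125), and the approach is clear. Going down and under the edge.

```bash
python3 -m jog '-0.63 0 0.43 -0.014 0.005 0.013 0;-0.63 0 0.43 -0.014 0.005 0.013 0;-0.63 0 0.43 -0.014 0.005 0.013 0;-0.63 0 0.43 -0.014 0.005 0.013 0;-0.53 0 0.58 -0.014 0.005 0.013 0;-0.43 0 0.72 -0.014 0.005 0.013 0;-0.43 0 0.72 -0.014 0.005 0.013 0'
python3 - <<'E'
from h import *
o=get_obs();print(o["qpos"],w2d(o["ee_pos"]),o["width"],o["ft_force"]);p=np.radians(35)
d=np.array([np.cos(p),-np.sin(p)])
P=[]
for th in(-12,0,12,24,35,45):
    t=np.radians(th); e=np.array([20-115*np.cos(t),95+115*np.sin(t)])
    K=e+22*(d if th<=35 else np.array([np.cos(t),-np.sin(t)])); P.append((tcpK(K,p),ori(p)))
rows(P)
im=get_image("side");cv2.imwrite("pics/s1.png",cv2.resize(im[150:330,180:420,::-1],None,fx=3,fy=3,interpolation=2))
E
```

```text
t: 5.5
ee_pos: [551.0, -219.6, 51.0]
orientation: [-1.975, -1.361, -1.033]
ft_force: [-0.9, -0.1, 0.9]
width: 43.9
grasp_force: 0.0
[-0.7806159   0.8942229   1.66129744  0.90408092  1.27326783 -1.01453789] [-93.0918813   -0.40686983  50.9550987 ] 43.91497531831402 [-0.91858727 -0.14691701  0.89277279]
0.034 -0.002 -0.030 -0.000 -0.005 0.004
0.125 -0.002 -0.109 -0.000 -0.005 0.004
0.231 -0.002 -0.167 -0.000 -0.005 0.004
0.346 -0.001 -0.202 -0.000 -0.005 0.004
0.455 -0.001 -0.212 -0.000 -0.005 0.004
0.536 -0.001 -0.205 -0.000 -0.005 0.004
```

View pics/s1.png

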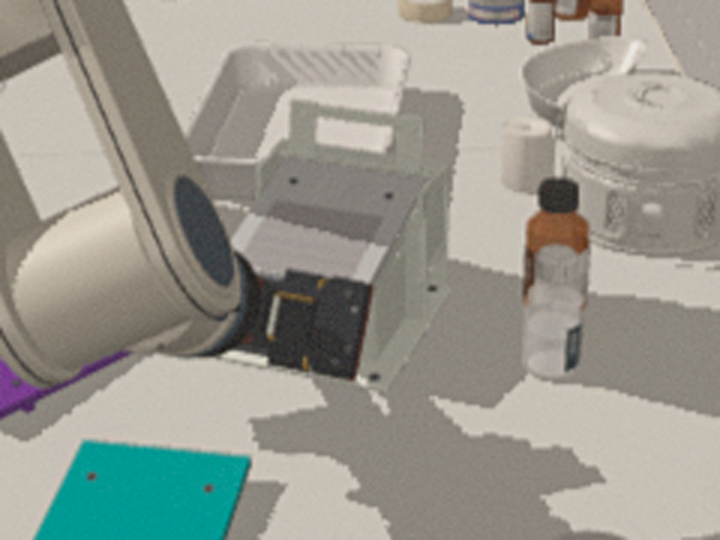

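The hand is under the overhanging edge, with its body at crop (320,320) in front of the dispenser. The wrist is clear and there is no contact force. Lifting along the arc.

```bash
python3 -m jog '0.034 0 -0.03 0 0 0 0;0.08 0 -0.07 0 0 0 0;0.125 0 -0.11 0 0 0 0;0.18 0 -0.14 0 0 0 0;0.23 0 -0.167 0 0 0 0;0.29 0 -0.185 0 0 0 0;0.346 0 -0.202 0 0 0 0;0.346 0 -0.202 0 0 0 0'
python3 - <<'E'
from h import *
for c in("side","scene"):
    get_image(c)
    for t in("front_edge","nib"):
        print(c,t,[(w2d(w(c,d["xyz"])).round(),round(d["confidence"],2)) for d in pinpoint(t,c)[:3]])
o=get_obs();print(o["qpos"],w2d(o["ee_pos"]),o["ft_force"]);p=np.radians(35)
P=[]
for th in(24,35,45,55,65,75,85,95):
    t=np.radians(th); e=np.array([20-115*np.cos(t),95+115*np.sin(t)])
    K=e+22*(np.array([np.cos(p),-np.sin(p)]) if th<=35 else np.array([np.cos(t),-np.sin(t)])); P.append((tcpK(K,p),ori(p)))
rows(P)
E
```

```text
t: 6.35
ee_pos: [552.7, -216.8, 129.7]
orientation: [-1.979, -1.359, -1.035]
ft_force: [0.1, 0.5, -1.0]
width: 43.8
grasp_force: 0.4
side front_edge [(array([-69., 177.,   0.]), 0.75), (array([-375.,    3.,   -1.]), 0.61)]
side nib [(array([-262.,   28.,    3.]), 0.63), (array([25.,  2., 80.]), 0.62)]
scene front_edge [(array([-67., 178.,  -2.]), 0.78)]
scene nib [(array([-265.,   27.,    2.]), 0.81), (array([-181.,  210.,    1.]), 0.56), (array([23., -2., 87.]), 0.54)]
[-0.7770805   0.76770246  1.68198426  0.88605263  1.33591781 -0.92404846] [-90.30448227  -0.29778201 127.43191566] [-0.11287061 -0.25919201 -0.19565305]
0.024 -0.002 0.005 0.005 -0.004 -0.004
0.134 -0.002 -0.005 0.005 -0.004 -0.004
0.214 -0.002 0.002 0.005 -0.004 -0.004
0.292 -0.002 0.024 0.005 -0.004 -0.004
0.366 -0.002 0.058 0.005 -0.004 -0.004
0.432 -0.003 0.105 0.005 -0.004 -0.004
0.489 -0.003 0.162 0.005 -0.004 -0.004
0.536 -0.003 0.229 0.005 -0.004 -0.004
```

```bash
python3 - <<'E'
from h import *
a=cv2.resize(get_image("side")[120:330,180:420,::-1],(400,350),interpolation=2)
b=cv2.resize(get_image("wrist")[60:410,80:480,::-1],(400,350))
cv2.imwrite("pics/s2.png",np.hstack([a,b]))
E
```

```text
(no output)
```

View pics/s2.png

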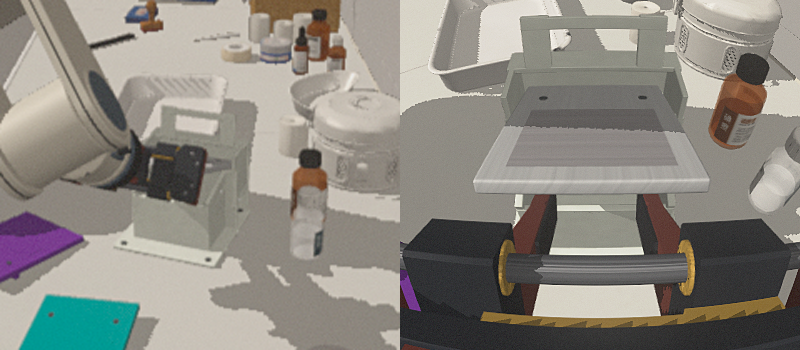

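In the wrist view (right half) the cover's front edge rests on both fingers at about (590,190) and the plate is turning up. Continuing.

```bash
python3 -m jog '0.08 0 0 0 0 0 0;0.134 0 -0.005 0 0 0 0;0.175 0 0 0 0 0 0;0.214 0 0.002 0 0 0 0;0.255 0 0.013 0 0 0 0;0.292 0 0.024 0 0 0 0;0.33 0 0.04 0 0 0 0;0.366 0 0.058 0 0 0 0'
python3 - <<'E'
from h import *
a=cv2.resize(get_image("side")[120:330,180:420,::-1],(400,350),interpolation=2)
b=cv2.resize(get_image("wrist")[60:410,80:480,::-1],(400,350))
cv2.imwrite("pics/s3.png",np.hstack([a,b]))
o=get_obs();print(o["qpos"],w2d(o["ee_pos"]),o["ft_force"]);p=np.radians(35)
P=[]
for th in(65,75,85,95,100,105):
    t=np.radians(th); e=np.array([20-115*np.cos(t),95+115*np.sin(t)])
    K=e+22*np.array([np.cos(t),-np.sin(t)]); P.append((tcpK(K,p),ori(p)));print(K)
rows(P)
E
```

```text
t: 7.55
ee_pos: [570.8, -168.6, 181.8]
orientation: [-1.98, -1.356, -1.034]
ft_force: [-0.1, -2.7, 0.1]
width: 43.6
grasp_force: 0.6
[-0.69974931  0.66457556  1.72249534  0.92443434  1.33407825 -0.8426219 ] [-38.04051122  -0.60201945 181.91884576] [-0.14719288 -1.40844619 -0.34924002]
[-19.30349834 179.28662419]
[ -4.07017119 184.83110184]
[ 11.89451592 187.64610692]
[ 28.10548408 187.64610692]
[ 36.14928052 186.58712103]
[ 44.07017119 184.83110184]
-0.007 -0.003 -0.001 0.005 -0.004 -0.001
0.059 -0.003 0.046 0.005 -0.004 -0.001
0.116 -0.003 0.103 0.005 -0.004 -0.001
0.163 -0.003 0.170 0.005 -0.004 -0.001
0.181 -0.004 0.206 0.005 -0.004 -0.001
0.197 -0.004 0.243 0.005 -0.004 -0.001
```

View pics/s3.png

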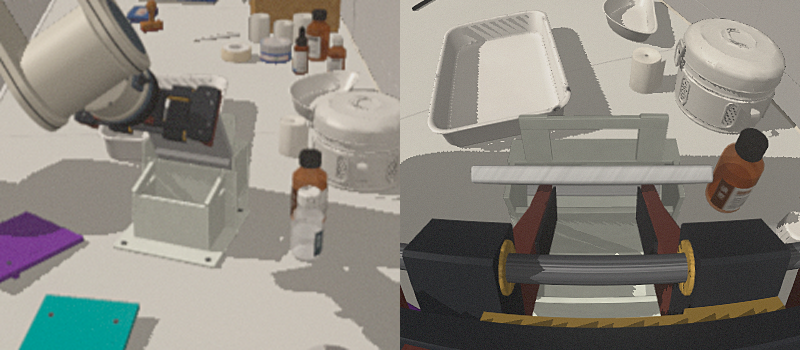

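The plate is at about 60 degrees, with its edge at right-half (590,175) and square to the dispenser. Pushing past vertical.

```bash
python3 -m jog '0.03 0 0.024 0 0 0 0;0.059 0 0.046 0 0 0 0;0.09 0 0.075 0 0 0 0;0.116 0 0.103 0 0 0 0;0.14 0 0.137 0 0 0 0;0.16 0 0.17 0 0 0 0;0.175 0 0.2 0 0 0 0'
python3 - <<'E'
from h import *
a=cv2.resize(get_image("side")[120:330,180:420,::-1],(400,350),interpolation=2)
b=cv2.resize(get_image("wrist")[60:410,80:480,::-1],(400,350))
cv2.imwrite("pics/s4.png",np.hstack([a,b]))
o=get_obs();print(o["qpos"],w2d(o["ee_pos"]),o["ft_force"]);p=np.radians(35)
for c in("side","scene","wrist"):
    get_image(c);M=T(c)
    for t in("front_edge",):
        print(c,t,[(w2d(w(c,d["xyz"],M)).round(),round(d["confidence"],2)) for d in pinpoint(t,c)[:3]])
E
```

```text
t: 8.35
ee_pos: [589.9, -119.0, 187.2]
orientation: [-1.979, -1.357, -1.033]
ft_force: [0.2, -0.2, -0.2]
width: 43.9
grasp_force: 0.0
[-0.6174121   0.64189736  1.75521358  0.97765151  1.28338833 -0.81640569] [ 14.92234262  -0.37266739 186.99152867] [ 0.01509916  0.44980997 -0.6376475 ]
side front_edge [(array([-67., 177.,  -0.]), 0.95), (array([-373.,   -1.,    4.]), 0.6)]
scene front_edge [(array([-379.,    2.,    0.]), 0.97), (array([-70., 176.,  -0.]), 0.63)]
wrist front_edge [(array([ 56.,   1., 204.]), 0.59)]
```

View pics/s4.png

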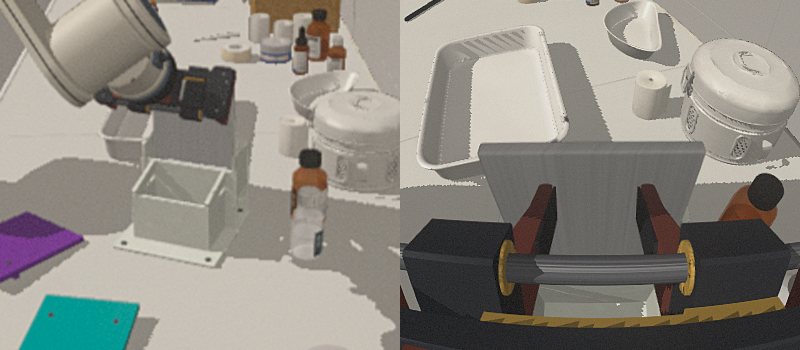

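The plate stands past vertical against the rest, with its top edge at right-half (590,145), disp x≈56, z≈204. The force is near zero, so I'm backing away along the tool axis.

```bash
python3 -m jog '0 0 -0.2 0 0 0 0;0 0 -0.4 0 0 0 0;0 0 -0.6 0 0 0 0;0 0 -0.75 0 0 0 0;0 0 -0.75 0 0 0 0;0 0 -0.75 0 0 0 -1'
python3 - <<'E'
from h import *
o=get_obs();print(o["qpos"],w2d(o["ee_pos"]),o["ft_force"])
L=[]
for k in range(2):
  for c in("side","scene","wrist"):
    get_image(c);M=T(c)
    for t in("front_edge","cover"):
        q=[(w2d(w(c,d["xyz"],M)).round(1),round(d["confidence"],2)) for d in pinpoint(t,c)]
        print(c,t,[v for v in q if np.hypot(*v[0][:2])<120])
for k in(0,1):
    M=ori(np.radians(101),mode="v")@R.from_euler("z",180*k,degrees=True).as_matrix()
    r=R.from_matrix(R.from_rotvec(o["orientation"]).as_matrix().T@M).as_rotvec();print(r,np.degrees(np.linalg.norm(r)))
E
```

```text
t: 9.35
ee_pos: [545.0, -234.9, 272.9]
orientation: [-1.981, -1.356, -1.034]
ft_force: [-0.2, 0.8, 0.1]
width: 49.1
grasp_force: 0.0
[-0.80452165  0.56454505  1.63486043  0.84175954  1.51266118 -0.74556196] [-109.58655853   -0.33746149  272.89568012] [-0.1626254   0.79666542  0.0555912 ]
side front_edge [(array([ 52.7,   1.3, 207.1]), 0.75)]
side cover [(array([ 39.1,  -0.4, 133.5]), 0.67)]
scene front_edge [(array([ 5.110e+01, -2.000e-01,  2.106e+02]), 0.68)]
scene cover [(array([ 38.1,  -0.2, 132.7]), 0.88)]
wrist front_edge [(array([ 56.2,   3.7, 205.3]), 0.89)]
wrist cover [(array([ 39.1,   4.9, 129.6]), 0.62)]
side front_edge [(array([ 52.1,   1.7, 207.6]), 0.95)]
side cover [(array([ 40.2,   1.4, 130.4]), 0.83)]
scene front_edge [(array([ 52.2,  -0.6, 210. ]), 0.85)]
scene cover [(array([ 37.2,   0.5, 130.3]), 0.75)]
wrist front_edge [(array([ 55.4,   3.5, 202.1]), 0.69)]
wrist cover [(array([ 37.9,   4.9, 129. ]), 0.59)]
[ 0.89935361 -0.8951462  -1.38199441] 107.49690217872856
[-0.89415566 -0.89835841  1.37422397] 107.1148189162217
```

Front edge ≈(53,1,207) and cover origin ≈(38.5,1.5,131) in the dispenser frame, so it stands by itself leaning 10.8°. I'll fit a quick arm model to check the joint limits for the later poses.

```bash
cat >> h.py <<'E'
from scipy.optimize import least_squares
def fkR(q,s3=1,s5=1):
    C=np.array([[0,-1,0],[1,0,0],[0,0,1.]])
    A=R.from_euler("z",q[0])*R.from_euler("y",q[1]+q[2])*R.from_euler("z",s3*q[3])
    return (A*R.from_euler("y",q[4])*R.from_euler("z",s5*q[5])).as_matrix()@C
def fk(q,L,s3=1,s5=1):
    a=R.from_euler("z",q[0]); b=a*R.from_euler("y",q[1]); c=a*R.from_euler("y",q[1]+q[2])
    M=fkR(q,s3,s5); return a.apply([L[0],0,L[1]])+b.apply([0,0,L[2]])+c.apply([L[3],0,L[4]])+M[:,2]*L[5],M
E
python3 - <<'E'
from h import *
o=get_obs(); q=o["qpos"]; Rt=R.from_rotvec(o["orientation"]).as_matrix()
best=min(((np.linalg.norm(fkR(q,a,b)@R.from_euler("z",k*90,degrees=True).as_matrix()-Rt),a,b,k) for a in(1,-1) for b in(1,-1) for k in range(4)))
print(best)
Q=[([-0.019032,.423085,1.629921,0,1.088602,-.019023],[624.97,.01,239.68]),
([-0.87348114,0.69199361,1.59336958,0.79388418,1.49794535,-0.85341311],d2w([-163.575,-.8998,201.156])),
([-0.7806159,0.8942229,1.66129744,0.90408092,1.27326783,-1.01453789],d2w([-93.092,-.4069,50.955])),
([-0.7770805,0.76770246,1.68198426,0.88605263,1.33591781,-0.92404846],d2w([-90.304,-.298,127.43])),
([-0.69974931,0.66457556,1.72249534,0.92443434,1.33407825,-0.8426219],d2w([-38.04,-.602,181.919])),
([-0.6174121,0.64189736,1.75521358,0.97765151,1.28338833,-0.81640569],d2w([14.922,-.3727,186.99])),(q,o["ee_pos"])]
s=least_squares(lambda L:np.concatenate([fk(a,L,best[1],best[2])[0]-b for a,b in Q]),[0,300,500,0,500,250])
print(s.x.round(1),np.abs(s.fun).max()); L=s.x
lo=np.array([-3,-.9,.09,-1.31,.11,-2.54]);hi=np.array([3,2.11,2.58,4.45,2.69,2.54])
def ik(p,M,q0):
    C=R.from_euler("z",best[3]*90,degrees=True).as_matrix()
    def f(x):
        a,b=fk(x,L,best[1],best[2]); return np.r_[(a-p)/100,R.from_matrix(M.T@b@C).as_rotvec()]
    r=least_squares(f,q0,bounds=(lo,hi)); return r.x.round(2),round(np.linalg.norm(r.fun),3)
for k in(0,1):
    F=R.from_euler("z",180*k,degrees=True).as_matrix()
    g=np.clip(q,lo+.1,hi-.1); print("opt",k)
    for nm,p,M in [("pinch",d2w([55,0,194]),ori(np.radians(101),mode="v")),
      ("lift",d2w([68,0,294]),ori(np.radians(101),mode="v")),
      ("tray_up",np.array([548,214,300.]),ori(np.radians(90),np.radians(80),"v")),
      ("tray +y hand 45",np.array([550,280,110.]),ori(np.radians(135),np.radians(84),"v")),
      ("tray +y hand 30",np.array([550,295,85.]),ori(np.radians(150),np.radians(84),"v")),
      ("tray -y hand 45",np.array([550,150,110.]),ori(np.radians(45),np.radians(84),"v")),
      ("tray -y hand 30",np.array([550,135,85.]),ori(np.radians(30),np.radians(84),"v"))]:
        x,e=ik(p,M@F,g); print(nm,x,e)
        if e<.01 and nm[:6]!="tray +" : g=x
np.save("L.npy",np.r_[L,best[1:]])
E
```

```text
(np.float64(9.38778750585887e-16), 1, 1, 0)
[ -9.  314.  581.3  80.7 490.6 307.8] 11.941459469545602
opt 0
pinch [-0.04  0.48  1.67 -0.21  1.07 -1.14] 0.0
lift [-0.02  0.38  1.58 -0.19  1.26 -1.16] 0.0
tray_up [ 0.37  0.3   1.66  0.    1.18 -1.02] 0.0
tray +y hand 45 [ 0.71  0.85  1.4  -0.5   1.53 -0.56] 0.0
tray +y hand 30 [ 0.77  1.02  1.26 -0.6   1.75 -0.52] 0.0
tray -y hand 45 [-0.13  0.63  1.94  1.06  0.94 -2.41] 0.0
tray -y hand 30 [-0.23  0.79  1.88  1.14  1.15 -2.54] 0.09
opt 1
pinch [-0.04  0.48  1.67 -0.21  1.07  2.  ] 0.0
lift [-0.02  0.38  1.58 -0.19  1.26  1.98] 0.0
tray_up [0.37 0.3  1.66 0.   1.18 2.12] 0.0
tray +y hand 45 [ 0.71  0.85  1.4  -0.49  1.53  2.54] 0.037
tray +y hand 30 [ 0.76  1.02  1.25 -0.59  1.76  2.54] 0.082
tray -y hand 45 [-0.13  0.63  1.94  1.06  0.94  0.73] 0.0
tray -y hand 30 [-0.24  0.8   1.91  1.22  1.15  0.47] 0.0
```

```bash
python3 - <<'E'
from h import *
o=get_obs();M=ori(np.radians(100.8),mode="v");R0=R.from_rotvec(o["orientation"]).as_matrix()
rv=R.from_matrix(R0.T@M).as_rotvec();q=d2w([60,1,310])
rows([(o["ee_pos"]+(q-o["ee_pos"])*.33+[0,0,15],R0@R.from_rotvec(rv*.34).as_matrix())])
E
```

```text
0.271 -0.003 0.151 0.582 -0.580 -0.897
```

```bash
python3 -m jog '0.27 0 0.15 0.58 -0.58 -0.9 -1;0.27 0 0.15 0.58 -0.58 -0.9 -1;0.27 0 0.15 0.58 -0.58 -0.9 -1;0.27 0 0.15 0.58 -0.58 -0.9 -1;0.27 0 0.15 0.58 -0.58 -0.9 -1;0.27 0 0.15 0.58 -0.58 -0.9 -1'
python3 - <<'E'
from h import *
o=get_obs();M=ori(np.radians(100.8),mode="v");R0=R.from_rotvec(o["orientation"]).as_matrix()
rv=R.from_matrix(R0.T@M).as_rotvec();q=d2w([60,1,310])
rows([(o["ee_pos"]+(q-o["ee_pos"])*.5+[0,0,10],R0@R.from_rotvec(rv*.5).as_matrix())])
E
```

```text
t: 10.85
ee_pos: [565.6, -182.2, 300.5]
orientation: [-1.673, -2.079, -0.672]
ft_force: [-0.1, -0.2, -0.1]
width: 88.0
grasp_force: 0.0
0.231 0.150 0.095 0.566 -0.562 -0.871
```

```bash
python3 -m jog '0.23 0.15 0.095 0.566 -0.562 -0.87 -1;0.23 0.15 0.095 0.566 -0.562 -0.87 -1;0.23 0.15 0.095 0.566 -0.562 -0.87 -1;0.23 0.15 0.095 0.566 -0.562 -0.87 -1;0.23 0.15 0.095 0.566 -0.562 -0.87 -1;0.23 0.15 0.095 0.566 -0.562 -0.87 -1'
python3 - <<'E'
from h import *
M=ori(np.radians(100.8),mode="v");rows([(d2w([62,1,300]),M)])
E
```

```text
t: 11.45
ee_pos: [584.1, -129.8, 314.2]
orientation: [-1.203, -2.648, -0.229]
ft_force: [0.3, 0.6, 0.7]
width: 87.9
grasp_force: 0.0
0.114 0.258 0.118 0.568 -0.567 -0.877
```

```bash
python3 -m jog '0.114 0.26 0.118 0.568 -0.567 -0.877 -1;0.114 0.26 0.118 0.568 -0.567 -0.877 -1;0.114 0.26 0.118 0.568 -0.567 -0.877 -1;0.114 0.26 0.118 0.568 -0.567 -0.877 -1;0.114 0.26 0.118 0.568 -0.567 -0.877 -1;0.114 0.26 0.118 0.568 -0.567 -0.877 -1;0.114 0.26 0.118 0.568 -0.567 -0.877 -1'
python3 - <<'E'
from h import *
im=get_image("wrist");Mw=T("wrist")
for t in("front_edge","cover"):
    print(t,[(w2d(w("wrist",d["xyz"],Mw)).round(1),round(d["confidence"],2)) for d in pinpoint(t,"wrist")[:2]])
o=get_obs();print(o["qpos"],w2d(o["ee_pos"]))
M=ori(np.radians(100.8),mode="v");rows([(d2w([62.5,1,232]),M),(d2w([55.3,1,194.2]),M)])
cv2.imwrite("pics/w5.png",im[:,:,::-1])
E
```

```text
t: 12.15
ee_pos: [605.8, -75.2, 300.2]
orientation: [-0.566, -3.042, 0.288]
ft_force: [0.7, -0.4, 0.8]
width: 87.4
grasp_force: 0.0
front_edge [(array([-376.8,    3.2,    0.6]), 0.82), (array([-66.8, 180.2,  -3.8]), 0.74)]
cover [(array([ 37.7,   3.6, 129.4]), 0.76), (array([-143. ,  201.2,    2.9]), 0.72)]
[-0.05686046  0.36870961  1.57738669 -0.19009816  1.25757385 -1.19675459] [ 6.13389802e+01 -1.00126485e-01  3.00395029e+02]
0.006 0.070 0.335 -0.002 0.003 -0.000
0.006 0.070 0.527 -0.002 0.003 -0.000
```

View pics/w5.png

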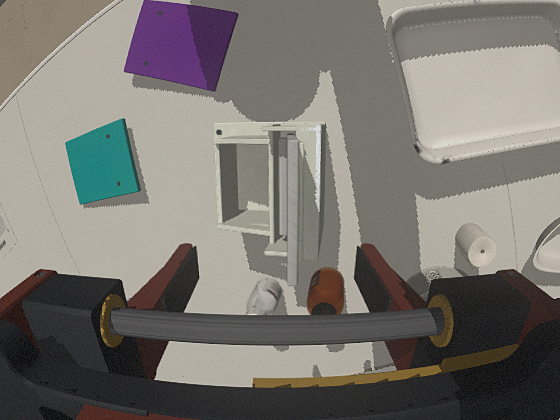

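The plate's top edge shows as the thin bar at (293,140–283), between the open jaws. I'll check its projection before going down.

```bash
python3 - <<'E'
from h import *
M=T("wrist")
for p in([57.4,60,206],[57.4,0,206],[57.4,-60,206],[61.8,-60,206],[53,-60,206]): print(px("wrist",d2w(p),M).round())
E
```

```text
[294. 142.]
[293. 221.]
[292. 289.]
[297. 289.]
[286. 289.]
```

The projection matches. Going down and gripping.

```bash
python3 -m jog '0.006 0.07 0.2 0 0 0 -1;0.006 0.07 0.335 0 0 0 -1;0.006 0.07 0.43 0 0 0 -1;0.006 0.07 0.527 0 0 0 -1;0.006 0.07 0.527 0 0 0 -1' && python3 -m jog '0 0 0 0 0 0 1;0 0 0 0 0 0 1;0 0 0 0 0 0 1;0 0 0 0 0 0 1;0 0 0 0 0 0 1;0 0 0 0 0 0 1;0 0 0 0 0 0 1;0 0 0 0 0 0 1'
python3 - <<'E'
from h import *
o=get_obs();print(w2d(o["ee_pos"]),o["ft_force"],o["width"],o["grasp_force"])
E
```

```text
t: 12.8
ee_pos: [601.2, -80.4, 191.8]
orientation: [-0.561, -3.039, 0.291]
ft_force: [0.9, -0.6, 0.3]
width: 87.5
grasp_force: 0.0
t: 13.6
ee_pos: [602.9, -79.6, 194.4]
orientation: [-0.559, -3.045, 0.291]
ft_force: [-0.4, -0.0, -0.0]
width: 27.4
grasp_force: 0.0
[ 56.17373899   1.27287411 194.38520453] [-0.35328363 -0.03891867 -0.03024937] 27.44469370768991 0.0
```

```bash
python3 -m jog '0 0 0 0 0 0 1;0 0 0 0 0 0 1;0 0 0 0 0 0 1;0 0 0 0 0 0 1;0 0 0 0 0 0 1;0 0 0 0 0 0 1' && python3 -m jog '0 0 -0.05 0 0 0 1;0 0 -0.12 0 0 0 1;0 0 -0.2 0 0 0 1;0 0 -0.3 0 0 0 1;0 0 -0.4 0 0 0 1;0 0 -0.55 0 0 0 1;0 0 -0.7 0 0 0 1'
python3 - <<'E'
from h import *
o=get_obs();print(o["t"],w2d(o["ee_pos"]),o["ft_force"],o["width"],o["grasp_force"],o["qpos"])
E
```

```text
t: 14.2
ee_pos: [602.9, -79.7, 194.3]
orientation: [-0.559, -3.045, 0.291]
ft_force: [-0.3, -0.3, -1.3]
width: 8.9
grasp_force: 30.0
t: 14.9
ee_pos: [611.9, -54.2, 333.8]
orientation: [-0.559, -3.045, 0.29]
ft_force: [1.4, 0.6, -2.8]
width: 8.7
grasp_force: 30.0
14.9 [ 83.05521492   1.99093133 333.8446029 ] [ 1.39774192  0.61496254 -2.77553503] 8.66893309384322 29.996489882469177 [-0.02271105  0.34795689  1.53007152 -0.18488626  1.3293777  -1.18004487]
```

The cover is out of the trough and held. Next is the tray pose, from a silhouette fit.

```bash
python3 - <<'E'
from h import *
from scipy.optimize import minimize
C=[]
for c in("side","scene","wrist"):
    get_image(c);M=T(c)
    r=outline_of("tray",c);q=pinpoint("tray",c)
    if r: C.append((c,M,r[0]["mask"])); print(c,r[0]["confidence"],r[0]["mask"].sum(),[w(c,d["xyz"],M).round() for d in q[:1]])
V=np.array([[sx*a,sy*b,z] for a,b,z in((152,100,48),(130,82,0)) for sx in(1,-1) for sy in(1,-1)],float)
def cost(v,cs):
    t=0
    for c,M,m in cs:
        P=R.from_euler("z",v[2]).apply(V)+[v[0],v[1],0]
        h=cv2.convexHull(np.array([px(c,p,M) for p in P],np.float32))
        im=np.zeros((420,560),np.uint8);cv2.fillConvexPoly(im,(h*16).astype(np.int32),1,shift=4)
        t+=1-(m&(im>0)).sum()/(m|(im>0)).sum()
    return t
for cs in(C,)+tuple([k] for k in C):
    b=min((minimize(cost,[548,215,y],args=(cs,),method="Nelder-Mead",options=dict(initial_simplex=[[548,215,y],[563,215,y],[548,230,y],[548,215,y+.15]])) for y in(1.2,1.4,1.6)),key=lambda s:s.fun)
    print([k[0] for k in cs],b.x.round(1),np.degrees(b.x[2]).round(1),round(b.fun,3))
E
```

```text
side 0.9 1945 [array([545., 215.,  -0.])]
scene 0.74 3593 [array([549., 211.,  -0.])]
wrist 0.98 25775 [array([552., 215.,  -2.])]Traceback (most recent call last):
  File "<stdin>", line 18, in <module>
  File "<stdin>", line 18, in <genexpr>
    res = _minimize_neldermead(fun, x0, args, callback, bounds=bounds,
                               **options)
    fxr = func(xr)
    fx = function(np.copy(x), *(wrapper_args + args))
  File "<stdin>", line 13, in cost
  File "h.py", line 15, in px
    m=camera_model(name); M=T(name) if M is None else M
ValueError: time passes only in moves, steps and waits
```

```bash
sed -i 's/^def T(name/import functools, workcell\ncamera_model=functools.lru_cache(None)(workcell.camera_model)\ndef T(name/' h.py; cat > tr.py <<'E'
from h import *
from scipy.optimize import minimize
C=[]
for c in("side","scene","wrist"):
    im=get_image(c);M=T(c)
    r=outline_of("tray",c)
    if c=="wrist": cv2.imwrite("pics/w6.png",im[:,:,::-1])
    if r: C.append((c,M,r[0]["mask"]))
V=np.array([[sx*a,sy*b,z] for a,b,z in((152,100,48),(130,82,0)) for sx in(1,-1) for sy in(1,-1)],float)
def cost(v,cs):
    t=0
    for c,M,m in cs:
        P=R.from_euler("z",v[2]).apply(V)+[v[0],v[1],0]
        h=cv2.convexHull(np.array([px(c,p,M) for p in P],np.float32))
        im=np.zeros((420,560),np.uint8);cv2.fillConvexPoly(im,(h*16).astype(np.int32),1,shift=4)
        t+=1-(m&(im>0)).sum()/(m|(im>0)).sum()
    return t
for cs in(C,)+tuple([k] for k in C):
    b=min((minimize(cost,[548,215,y],args=(cs,),method="Nelder-Mead",options=dict(maxiter=60,initial_simplex=[[548,215,y],[563,215,y],[548,230,y],[548,215,y+.15]])) for y in(1.2,1.4,1.6)),key=lambda s:s.fun)
    print([k[0] for k in cs],b.x.round(1),np.degrees(b.x[2]).round(1),round(b.fun,3))
E
python3 tr.py
```

```text
['side', 'wrist'] [545.7 219.3   1.5] 83.2 0.473
['side'] [545.1 219.1   1.5] 85.8 0.441
['wrist'] [545.5 219.1   1.5] 83.3 0.03
```

View pics/w6.png

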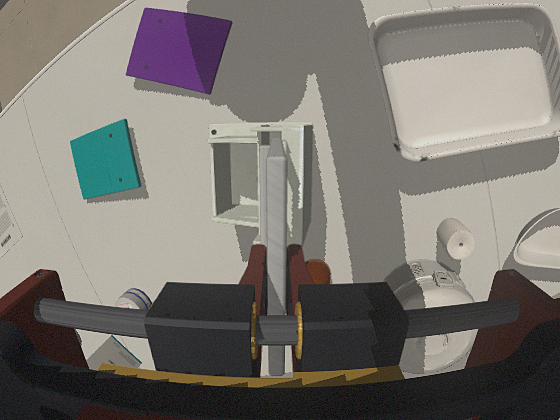

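The tray fits at about (547,217) with its long axis at 83.3°, IoU 0.97 in the wrist view. In that view the tray is at (470,85), the plate hangs in the jaws at (275,250), and the dispenser and neighbours are undisturbed. I'll lay the plate smooth face down with the hand on the +y side, after checking that corridor for objects.

```bash
cat >> h.py <<'E'
TC=np.array([547,217,0.]);TY=np.radians(83.3);U=np.array([np.cos(TY),np.sin(TY),0]);Z=np.array([0,0,1.])
def lay(foot,z,al,a=np.degrees):
    al=np.radians(al); c=TC+foot*U+z*Z
    return c+4.5*(-np.sin(al)*U+np.cos(al)*Z)+145*(np.cos(al)*U+np.sin(al)*Z), ori(np.pi-al,TY,"v")
E
python3 - <<'E'
from h import *
M=T("side");m=camera_model("side")
for q in((322,155),(345,157),(362,163),(382,163),(245,145),(310,143)):
    r=M[:3,:3]@[(q[0]-m["cx"])/m["fx"],(q[1]-m["cy"])/m["fy"],1]; print(q,(M[:3,3]-r*M[2,3]/r[2]).round())
L=np.load("L.npy")[:6];lo=np.array([-3,-.9,.09,-1.31,.11,-2.54]);hi=-lo*0+np.array([3,2.11,2.58,4.45,2.69,2.54]);g=get_obs()["qpos"]
for p,Mt in [lay(-20,185,90),lay(-55,110,60),lay(-55,60,30),lay(-55,7,30)]:
    f=lambda x:(lambda ab:np.r_[(ab[0]-p)/100,R.from_matrix(Mt.T@ab[1]).as_rotvec()])(fk(x,L))
    s=least_squares(f,g,bounds=(lo,hi));print(p.round(),s.x.round(2),s.cost.round(4))
    g=s.x
p,Mt=lay(-20,200,90);rows([((p+get_obs()["ee_pos"])/2+[0,0,8],Mt)])
E
```

```text
(322, 155) [689. 585.   0.]
(345, 157) [770. 560.   0.]
(362, 163) [824. 496.   0.]
(382, 163) [893. 494.   0.]
(245, 145) [394. 713.   0.]
(310, 143) [648. 726.   0.]
[544. 193. 330.] [ 0.34  0.26  1.65  0.    1.23 -1.11] 0.0
[549. 231. 238.] [ 0.59  0.55  1.53 -0.39  1.44 -0.73] 0.0
[555. 285. 136.] [ 0.75  0.95  1.28 -0.61  1.79 -0.55] 0.0
[555. 285.  83.] [ 0.75  1.02  1.27 -0.6   1.74 -0.52] 0.0
0.378 0.495 -0.171 -0.362 -0.041 -0.469
```

```bash
python3 -m jog '0.13 0.17 -0.12 -0.12 -0.01 -0.16 1;0.25 0.33 -0.16 -0.24 -0.03 -0.31 1;0.378 0.495 -0.17 -0.362 -0.041 -0.469 1;0.378 0.495 -0.17 -0.362 -0.041 -0.469 1;0.378 0.495 -0.17 -0.362 -0.041 -0.469 1'
python3 - <<'E'
from h import *
o=get_obs();print(o["width"],o["ee_pos"]);rows([lay(-20,200,90),lay(-30,180,72)])
E
```

```text
t: 16.15
ee_pos: [577.9, 69.1, 346.6]
orientation: [0.183, 3.136, -0.002]
ft_force: [0.2, -0.4, -3.3]
width: 9.0
grasp_force: 30.0
9.001657036456393 [577.93578034  69.0787594  346.59913208]
0.240 0.594 0.007 -0.002 0.001 0.001
0.240 0.769 0.136 0.598 0.002 0.001
```

```bash
python3 -m jog '0.08 0.2 0 0 0 0 1;0.16 0.4 0 0 0 0 1;0.24 0.594 0.01 0.2 0 0 1;0.24 0.77 0.136 0.4 0 0 1;0.24 0.77 0.136 0.6 0 0 1;0.24 0.77 0.136 0.6 0 0 1;0.24 0.77 0.136 0.6 0 0 1'
python3 - <<'E'
from h import *
o=get_obs();print(o["width"],o["ee_pos"],o["qpos"]);rows([lay(-45,120,58),lay(-55,70,46)])
E
```

```text
t: 16.85
ee_pos: [549.0, 227.4, 318.8]
orientation: [-0.18, -3.08, 0.485]
ft_force: [0.2, 0.6, -2.6]
width: 9.0
grasp_force: 30.0
9.03163203106709 [549.03225653 227.43846252 318.79665189] [ 0.4966858   0.38697859  1.52802591 -0.25727278  1.41550381 -0.8929607 ]
0.004 0.196 0.323 0.470 0.000 -0.000
0.004 0.369 0.624 0.870 0.000 -0.000
```

```bash
python3 -m jog '0 0.05 0.08 0.23 0 0 1;0 0.12 0.2 0.4 0 0 1;0 0.196 0.32 0.6 0 0 1;0 0.28 0.47 0.75 0 0 1;0 0.369 0.624 0.87 0 0 1;0 0.369 0.624 0.87 0 0 1;0 0.369 0.624 0.87 0 0 1'
python3 - <<'E'
from h import *
o=get_obs();print(o["width"],o["ee_pos"],o["qpos"]);rows([lay(-55,45,30),lay(-55,20,30),lay(-55,9,30)])
E
```

```text
t: 17.55
ee_pos: [553.0, 257.6, 177.9]
orientation: [-0.171, -2.867, 1.158]
ft_force: [0.5, -0.4, -2.0]
width: 8.6
grasp_force: 30.0
8.553463919606006 [552.96831993 257.5673305  177.88702714] [ 0.65614428  0.74444423  1.42745881 -0.519044    1.56509318 -0.63024672]
0.006 0.295 0.108 0.533 -0.004 -0.002
0.006 0.381 0.198 0.533 -0.004 -0.002
0.006 0.420 0.238 0.533 -0.004 -0.002
```

```bash
python3 -m jog '0 0.15 0.05 0.27 0 0 1;0 0.295 0.108 0.533 0 0 1;0 0.295 0.108 0.533 0 0 1;0 0.34 0.15 0.533 0 0 1;0 0.38 0.2 0.533 0 0 1;0 0.38 0.2 0.533 0 0 1'
python3 - <<'E'
from h import *
o=get_obs();print(o["width"],o["ee_pos"],o["qpos"],o["ft_force"]);rows([lay(-55,13,30),lay(-55,8,30),lay(-55,3,30)])
a=cv2.resize(get_image("side")[80:290,180:420,::-1],(400,350),interpolation=2)
b=cv2.resize(get_image("wrist")[:,:,::-1],(400,350))
cv2.imwrite("pics/s7.png",np.hstack([a,b]))
E
```

```text
t: 18.15
ee_pos: [556.7, 285.0, 99.2]
orientation: [-0.162, -2.672, 1.536]
ft_force: [-0.7, 0.2, -2.3]
width: 8.6
grasp_force: 30.0
8.613395395988212 [556.66518363 285.02302489  99.18033227] [ 0.72599133  0.99727898  1.27278933 -0.62310171  1.74105396 -0.53885459] [-0.66931561  0.22982197 -2.27859926]
0.008 0.041 0.026 0.008 0.001 -0.008
0.009 0.063 0.039 0.008 0.001 -0.008
0.009 0.085 0.051 0.008 0.001 -0.008
```

View pics/s7.png

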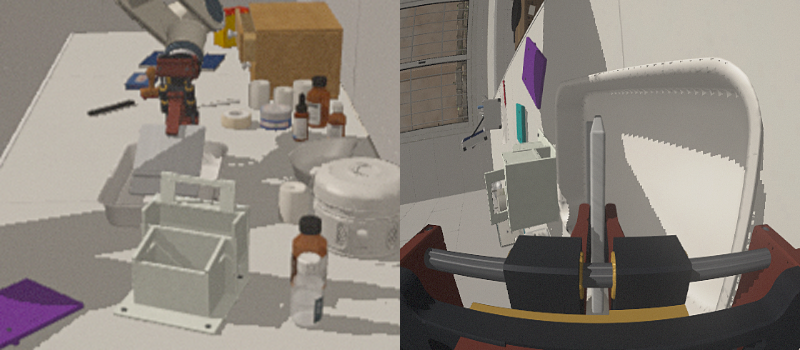

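The plate is tilted over the tray interior (left half (168,155); right half, plate at (595,190) inside the rim). Lowering until the foot touches.

```bash
python3 -m jog '0.005 0.04 0.026 0 0 0 1;0.008 0.063 0.039 0 0 0 1;0.008 0.063 0.039 0 0 0 1'; python3 - <<'E'
from h import *
o=get_obs();print(o["ee_pos"],o["ft_force"],lay(-55,7,30)[0]);rows([lay(-55,3,30),lay(-55,0,30)])
E
```

```text
t: 18.55
ee_pos: [553.7, 284.9, 81.8]
orientation: [-0.156, -2.664, 1.545]
ft_force: [0.8, -0.3, 1.3]
width: 8.7
grasp_force: 30.0
[553.66231607 284.86626274  81.83984615] [ 0.81948593 -0.30467617  1.34668007] [554.97137452 284.85707717  83.39711432]
-0.006 0.011 0.005 -0.007 0.001 -0.001
-0.006 0.024 0.013 -0.007 0.001 -0.001
```

Foot contact: the force went from −2.5 to +1.3 N. Opening slightly so the plate rests on the lower finger.

```bash
python3 -m jog '0 0 0 0 0 0 0.7;0 0 0 0 0 0 0.4;0 0 0 0 0 0 0.4;0 0 0 0 0 0 0.4;0 0 0 0 0 0 0.4'; python3 - <<'E'
from h import *
o=get_obs();print(o["width"],o["ee_pos"],o["ft_force"]);p=o["ee_pos"];M=R.from_rotvec(o["orientation"]).as_matrix()
rows([(p+U*a+Z*b,M) for a,b in((8,-10),(15,-18),(35,-18),(60,-18),(60,60),(60,120))])
a=cv2.resize(get_image("side")[80:290,180:420,::-1],(400,350),interpolation=2)
b=cv2.resize(get_image("wrist")[:,:,::-1],(400,350))
cv2.imwrite("pics/s8.png",np.hstack([a,b]))
E
```

```text
t: 19.05
ee_pos: [553.7, 285.1, 81.1]
orientation: [-0.156, -2.665, 1.542]
ft_force: [0.4, -0.6, -1.4]
width: 26.3
grasp_force: 0.7
26.27448728896963 [553.65616966 285.11157132  81.13301387] [ 0.38827875 -0.61987208 -1.41061119]
0.000 0.063 -0.010 0.000 0.000 0.000
0.000 0.115 -0.020 0.000 0.000 0.000
0.000 0.165 -0.107 0.000 0.000 0.000
0.000 0.228 -0.215 0.000 0.000 0.000
-0.000 -0.111 -0.410 0.000 0.000 0.000
-0.000 -0.371 -0.559 0.000 0.000 0.000
```

View pics/s8.png

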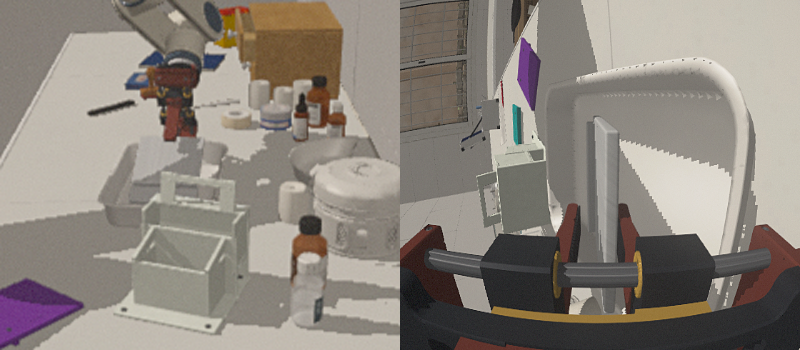

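The plate rests on the lower finger, foot on the tray floor (right half, plate (605,210)). Lowering a little, then pulling the fingers out from under it.

```bash
python3 -m jog '0 0.035 0 0 0 0 0.4;0 0.06 -0.01 0 0 0 0.4;0 0.1 -0.08 0 0 0 0.4;0 0.143 -0.15 0 0 0 0.4;0 0.143 -0.15 0 0 0 0.4'; python3 - <<'E'
from h import *
o=get_obs();print(o["width"],o["ee_pos"],o["ft_force"])
for c in("side","wrist"):
    get_image(c);M=T(c);print(c,[((w(c,d["xyz"],M)-TC).round(),round(d["confidence"],2)) for t in("front_edge","cover") for d in pinpoint(t,c)[:4]])
E
```

```text
t: 19.65
ee_pos: [558.5, 327.0, 71.1]
orientation: [-0.155, -2.668, 1.542]
ft_force: [0.2, 1.1, 0.1]
width: 26.3
grasp_force: 0.0
26.29899427546023 [558.52820299 327.01615014  71.05017119] [0.23013736 1.0635068  0.12377885]
side [(array([ 10., 102.,  18.]), 0.94), (array([ -97., -699.,    1.]), 0.94), (array([-152., -349.,    1.]), 0.81), (array([-202., -406.,    2.]), 0.92), (array([ -90., -620.,    7.]), 0.75)]
wrist [(array([ 13., 103.,  14.]), 0.94), (array([-102., -701.,   -3.]), 0.58), (array([-154., -350.,   -4.]), 0.57), (array([ -91., -619.,    5.]), 0.97), (array([-203., -410.,    2.]), 0.83), (array([-4., 24., 14.]), 0.72)]
```

The front edge is at z≈16 and the plate centre at about z 14, both consistent with flat. Retreating upward, then a final check.

```bash
python3 -m jog '0 -0.15 -0.1 0 0 0 0.4;0 -0.3 -0.2 0 0 0 0.4;0 -0.52 -0.35 0 0 0 0.4;0 -0.7 -0.5 0 0 0 0.4;0 -0.7 -0.5 0 0 0 0.4;0 -0.7 -0.5 0 0 0 0.4;0 -0.7 -0.5 0 0 0 0.4'; python3 - <<'E'
from h import *
o=get_obs();print(o["t"],o["ee_pos"],o["ft_force"])
a=cv2.resize(get_image("side")[80:290,180:420,::-1],(400,350),interpolation=2)
b=cv2.resize(get_image("wrist")[:,:,::-1],(400,350))
cv2.imwrite("pics/s9.png",np.hstack([a,b]))
M=T("wrist");print([((w("wrist",d["xyz"],M)-TC).round(),round(d["confidence"],2)) for t in("front_edge","nib","cover") for d in pinpoint(t,"wrist")[:4]])
E
```

```text
t: 20.65
ee_pos: [559.8, 341.1, 241.3]
orientation: [-0.155, -2.663, 1.543]
ft_force: [0.5, -0.1, 0.3]
width: 26.5
grasp_force: 0.0
20.65 [559.82554844 341.10969213 241.32179301] [ 0.50624803 -0.09439496  0.3142905 ]
[(array([-102., -701.,   -4.]), 0.97), (array([-155., -349.,   -5.]), 0.81), (array([ 11., 100.,  16.]), 0.65), (array([ -1., -21.,  21.]), 0.93), (array([-227., -438.,    0.]), 0.92), (array([ -83., -582.,   -2.]), 0.91), (array([ -89., -620.,    5.]), 0.84), (array([-202., -409.,   -0.]), 0.71), (array([-1., 25., 14.]), 0.66)]
```

View pics/s9.png

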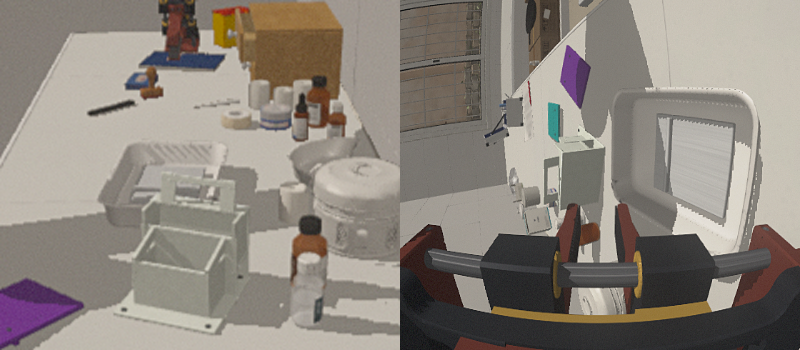

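The cover lies flat inside the tray on its floor (right half (690,165)), the neighbours stand untouched and the hand is clear. Handing in.

```bash
python3 -c "
from workcell import close_job
print(close_job())"
```

```text
the job is handed in; nothing more can be done
None
```

The job is handed in at about 21 s: I tipped the cover up until it stood on its own, let go, then lifted it out and laid it flat in the tray, nib side up, leaving the saline, gauze and iodine untouched.

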